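# Bolt the stylus case shut

## Task

Close the lid of the walnut stylus case, then, holding it pressed down against its springy rubber buffers, slide the bolt on the lid across into the keeper until you feel its tip come up against the set screw hidden inside, and let go with it there. Go by feel: do not ram the lid onto its stops, touch the set screw only lightly with the bolt, and leave everything else on the cart where it is.

Things in the scene. Friction and masses are not known exactly. Their poses are not given: they have to be found in the camera images.
- case: Walnut case fixed to the cart, 180 x 280 mm (x, y), origin at the centre of its underside, z up. From y = -140 to +40 mm it is an open compartment (walls 45 mm high) under the hinged lid; from y = +46 to +140 mm a solid deck, 60 mm high, that carries the keeper. Lid shut, the lid's top is flush with the deck.
- lid (a joint): Lid angle (rad): 0 = shut on its brass stops, opens upward to 1.2. Slab 180 x 180 x 12 mm, 0.15 kg. The stiff hinge (0.3 N m) stays at any angle. Two rubber buffers under its front edge catch it at 0.03 to 0.04, about 5 mm too high for the bolt to enter the keeper, and push it back there. Pressing it from there to 0 takes some 10 N at the knob; then it meets the hard stops.
- lid_hinge (a point): Middle of the lid's hinge line, along the case's far (+x) top edge, 48 mm above the cart top, level with the shut lid's underside; the hinge line runs along the case's y.
- lid_edge (a point): Free spot on the lid's top face 15 mm behind its front edge, 165 mm from the hinge line, 68 mm to the -y side of the lid's middle, clear of the bolt (whose tail ends 38 mm behind the knob). z = the lid's upward normal, y along the hinge.
- bolt (a joint): Travel of the bolt (m) along the case's +y, 0 = fully drawn back. It starts drawn 0 to 8 mm out, enters the keeper's mouth at about 0.016 and is stopped by the hidden set screw anywhere from 0.021 to 0.053. It slides with about 2 N of friction (a little more in the keeper) and stays where it is left.
- knob (a point): Mid-height of the bolt's upright brass knob: a cylinder 16 mm across, its foot 18 mm below this point, its flat top 12 mm above, the lid's top face 28 mm below. It is 145 mm from the hinge line; lid shut, 88 mm above the cart top. Guide brackets (22 mm wide, top 14 mm below this point) begin 23 mm behind (-y) and 73 mm ahead (+y) with the bolt at 0. y = the way the bolt goes home.
- bolt_tip (a point): Middle of the flat end face of the steel bolt, a bar 10 mm wide and 8 mm high. It lies 91 mm to +y of the knob's axis and 22 mm below knob.
- rests: Two small brass stops on the compartment's front wall on which the shut lid comes to rest, origin 45 mm above the cart top.
- keeper: Brass keeper fixed on the deck, 30 x 46 x 20 mm (x, y, z) with screw flanges, axes as the case, origin at the centre of its underside, 60 mm up. Its mouth faces the bolt at y = -23 mm; the socket is 13.4 mm wide, 11.8 mm high (1.7 mm round the bolt, lid fully down). Inside, out of sight, a set screw stops the tip 8 to 34 mm past the mouth; each case differs, so it must be felt.
- eyepiece: Chrome microscope eyepiece, standing, 38 mm across, 70 mm tall. Leave alone.
- counterweight: Round aluminium counterweight, 36 mm across, 24 mm tall, standing on the case's deck behind the keeper. Leave alone.
- stylus_tube: Clear acrylic stylus tube with black ends, standing on the case's deck, 18 mm across, 64 mm tall. Leave alone.
- heater_housing: Black heater coil housing, 40 x 60 x 42 mm. Leave alone.
- jar: Small jar, 44 mm across, 55 mm tall. Leave alone.
- screwdriver: Screwdriver lying on the cart, 150 mm. Leave alone.

How it is judged:
By the outcome, as a careful person would: the job done as asked, in the order asked, and still so for the second after the job is handed in, with the robot touching nothing.
It also fails if it takes over 51 s, if anything falls off the work surface, if the arm or the gripper's body presses on something with over 40 N, if the wrist force passes 120 N, or if a joint passes its speed limit or range.

## Robot

A 6-joint arm with a two-finger parallel gripper is mounted at the origin on the work surface. World frame = base frame: x ahead of the robot, y to its left, z up, the work surface at z = 0. Lengths are in m, angles in rad, forces in N, time in s.
With the tool pointing down it reaches from about 0.225 to 0.875 m from the base axis. Payload 3.4 kg.
Tool frame: the origin (TCP) lies at the very end of the fingers, on their centre line; the grasp point (between the pads) lies manip.pinch_z behind it (manip.pinch_z is the distance from the TCP to the grasp point, in m); z points along the fingers, y is the direction in which the jaws open and shut (so a half turn about z gives the same grasp; the last joint's range is limited). The gripper opens to 85 mm and grips with 20 to 120 N. Pads are 22 mm wide; open, the fingers measure 114 mm over their backs; the gripper's body (76 mm by 85 mm) begins 54 mm behind the grasp point. The pads swing forward as they close: fully open they stand 13 mm farther back than shut.
Start: joints at [1.166, 0.276, 1.505, -0, 1.361, -0.121], TCP at [0.161, 0.552, 0.231] pointing down, gripper open.
Joint ranges: [-2.89, 2.89], [-0.75, 2.08], [0.22, 2.7], [-1.18, 4.32], [0.11, 2.71], [-2.7, 2.7]. Speed limits (rad/s): [2.57, 2.57, 3.14, 3.14, 3.14, 3.14].

## Interface

Orientations are given as a unit quaternion [w, x, y, z].
In Python, from rig import manip, imaging, workorder gives the robot as it stands.
- The arm moves only by the tool apply_moves, never from a script. Its argument "moves" is one flat list of numbers, 7 for each row, row after row: the finger opening in m, from 0 to 0.0854, then the shift along the tool's x, y, z in m, then the turn, a rotation vector about the tool's x, y, z in rad. In form: [jaw, tx, ty, tz, rx, ry, rz, jaw, tx, ty, tz, rx, ry, rz, ...]. A call has exactly 8 rows; each row shifts and turns the pose as measured when the row begins, along the tool's axes as they then stand; what a row does not reach is not made up. A row lasts 1/12 s, in which the tool goes at most 41.7 mm and 7.16 degrees, less where a joint would pass 70% of its speed; a pose out of reach is approached as far as the arm can. A call with a gripper value outside its range is refused whole. The fingers move at their own pace and stop on an object; "newtons" is the grip in N (left out, the last holds). Time passes only in rows, so rows that do not move let the fingers close, or fill a call up. It gives the time, the measured TCP pose, the force and the opening at its end, in the units of the state.
- manip.get_state(): the state, without advancing time (a new reading comes with each control period).
- imaging.get_image(name): name is "scene" or "top" or "wrist"; returns a dict with "image" (400x640x3 uint8, red, green, blue), "range_z" (400x640 float32, m along the optical axis (not along the pixel's ray), 0 where there is no reading), "fx", "fy", "cx", "cy" (pixels), "R" (3x3) and "t" (3): a world point X has camera coordinates R X + t. Camera axes: x right, y down, z forward; pixel columns grow to the right and rows downward; lengths in m; the calibration is good to about 2 mm. A picture is of the moment at which its call begins.
- workorder.sign_off(): hands the job in, once; it reports no verdict.
The state is a dict: "clock": time; "qpos": joint angles; "qd": joint speeds; "effort": joint torques, N m; "position": TCP position; "ee_rot": TCP orientation; "contact_force": force on the tool from outside, world axes, zero at the start; "moment": the same for the moment, N m; "width": finger opening in m.
Only numpy, scipy, OpenCV 4.12 (cv2) and the standard library are available. Lean on these libraries where they do the work, as an engineer would, in place of code of your own. Each camera call takes 0.05 s, during which the arm holds its last target.

## Working session

There is one attempt and no reset: what is moved stays moved. The work goes in short steps, Python scripts to look and compute and a tool call to move; the robot and the scene stay as the last step left them, time stands still between calls to the robot, and variables do not carry over. Pictures are saved under pics/ and viewed, and the job is handed in when it is done.

Besides the shell and the picture viewer there is one more tool, called after "Call:" as name(argument=value, ...) on one line, values as JSON. apply_moves: Moves the arm, as the interface text tells. Its arguments: {"type":"object","properties":{"moves":{"type":"array"},"newtons":{"type":"number"}},"required":["moves"]}

```bash
ls; mkdir -p pics; cat > h.py <<'E'
from rig import manip, imaging, workorder
import numpy as np, cv2
def snap(n,f):
    d=imaging.get_image(n); cv2.imwrite('pics/'+f,d['image'][:,:,::-1]); np.savez('pics/'+f+'.npz',**d); return d
def world(d,u,v,z=None):
    z=d['range_z'][int(v),int(u)] if z is None else z
    c=np.array([(u-d['cx'])/d['fx']*z,(v-d['cy'])/d['fy']*z,z]); return np.array(d['R']).T@(c-d['t'])
E
python3 - <<'E'
from h import *
print(manip.get_state(), manip.pinch_z)
for n in ['scene','top','wrist']:
    d=snap(n,n+'1.png'); print(n,d['fx'],d['cx'],d['cy'],d['R'],d['t'])
E
```

```text
pics
{'clock': 0.0, 'qpos': array([ 1.16597969e+00,  2.76615642e-01,  1.50615016e+00,  3.05981802e-05,
        1.36071082e+00, -1.20991683e-01]), 'qd': array([ 1.10866967e-03, -8.92826377e-04,  7.01746511e-04, -6.43795929e-05,
       -3.89317119e-04, -8.72875660e-04]), 'effort': array([ 1.16519139e-03, -4.16781700e+01, -2.45810920e+01,  5.47604645e-05,
        1.11628955e-02, -3.46138563e-06]), 'position': array([0.16079359, 0.55149974, 0.23042116]), 'ee_rot': array([-2.59253717e-04,  1.41439732e-01,  9.89946420e-01, -9.05727388e-04]), 'contact_force': array([ 0.58579892,  0.8408596 , -0.04816184]), 'moment': array([ 0.02230259, -0.03402332,  0.01340377]), 'width': 0.08523015629411214} 0.0187
scene 415.22442229562523 321.7820718388085 202.93452368553992 [[-0.81312487  0.58187927 -0.01563523]
 [ 0.34729124  0.46340264 -0.81525872]
 [-0.46713674 -0.66833712 -0.57888579]] [ 0.47752698 -0.15560056  1.24940679]
top 518.6380139977509 316.11752843576426 197.852713338951 [[ 0.02290596 -0.99959261 -0.01702763]
 [-0.99459462 -0.02105942 -0.10167614]
 [ 0.10127612  0.01926458 -0.99467182]] [0.04890384 0.65587111 1.24572776]
wrist 292.97827319587407 318.2050874961584 196.58209725479216 [[ 0.28073396  0.95978416 -0.00167456]
 [ 0.92328356 -0.26958023  0.27363109]
 [ 0.26217535 -0.07836363 -0.96183326]] [-0.57459814 -0.03495369  0.37988301]
```

View pics/scene1.png

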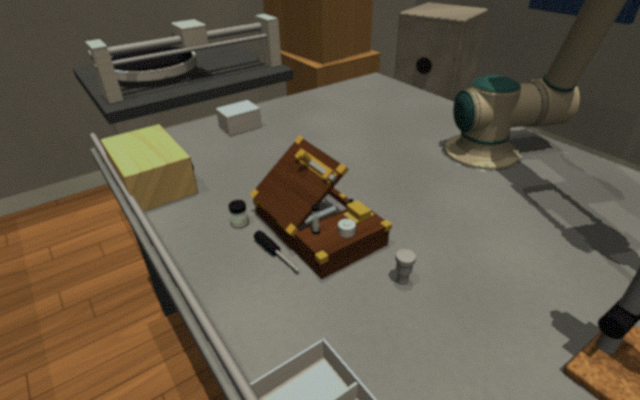

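View pics/top1.png

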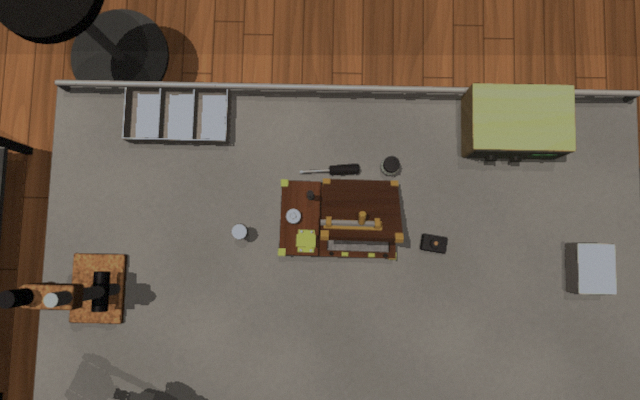

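View pics/wrist1.png

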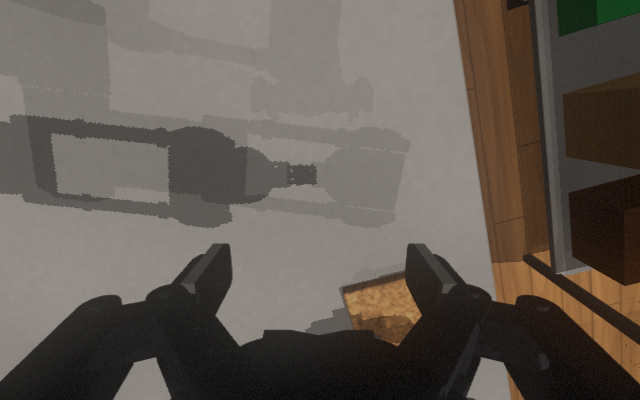

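The scene and top views show the case with its lid raised. In the top view the deck is at columns 280–320, the bolt and knob near (362,217) and the keeper near (306,240). Next I'll zoom in and get coordinates.

```bash
python3 - <<'E'
from h import *
def crop(f,x0,y0,x1,y1,s,o):
    im=cv2.imread('pics/'+f)[y0:y1,x0:x1]; cv2.imwrite('pics/'+o,cv2.resize(im,None,fx=s,fy=s,interpolation=cv2.INTER_CUBIC))
crop('top1.png',270,150,450,270,4.4,'top1c.png')
crop('scene1.png',220,120,420,280,4,'scene1c.png')
d=dict(np.load('pics/top1.png.npz'))
for n,(u,v) in dict(deckFL=(283,254),deckBL=(284,184),deckmid=(300,225),keeper=(306,241),cw=(293,216),knob=(362,215),lidhingeR=(396,185),lidfree=(400,238),lidfreeL=(325,236),lidmid=(350,205),heater=(434,243),jar=(391,162),eyep=(239,231),screw=(345,169),table=(250,300)).items():
    print(n,world(d,u,v).round(4))
E
```

```text
deckFL [0.5153 0.139  0.0594]
deckBL [0.6842 0.1416 0.059 ]
deckmid [0.5856 0.1001 0.0596]
keeper [0.5473 0.0842 0.0744]
cw [0.6052 0.1159 0.0852]
knob [ 0.604  -0.0397  0.1854]
lidhingeR [ 0.6862 -0.1284  0.0679]
lidfree [ 0.5568 -0.1247  0.1663]
lidfreeL [0.5575 0.0394 0.1673]
lidmid [ 0.6318 -0.0168  0.1117]
heater [ 0.5499 -0.2234  0.048 ]
jar [ 0.7441 -0.1175  0.0555]
eyep [0.5675 0.2449 0.07  ]
screw [ 0.729  -0.0068  0.0276]
table [0.3997 0.222  0.0049]
```

View pics/top1c.png

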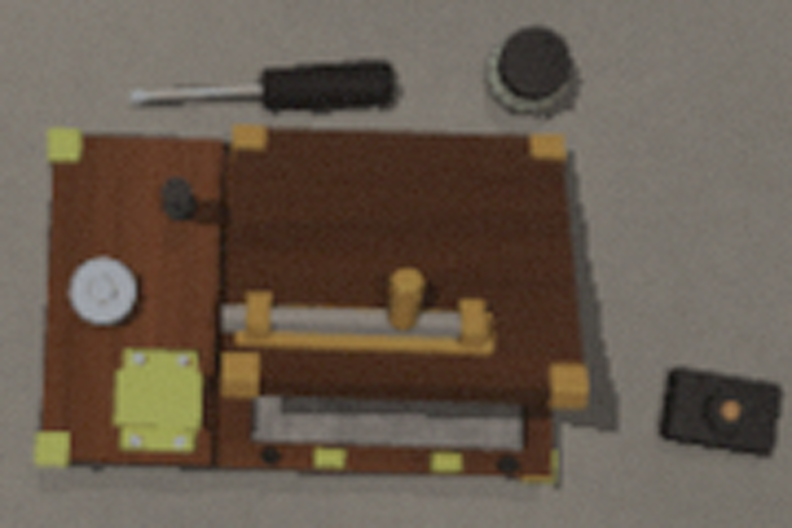

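View pics/scene1c.png

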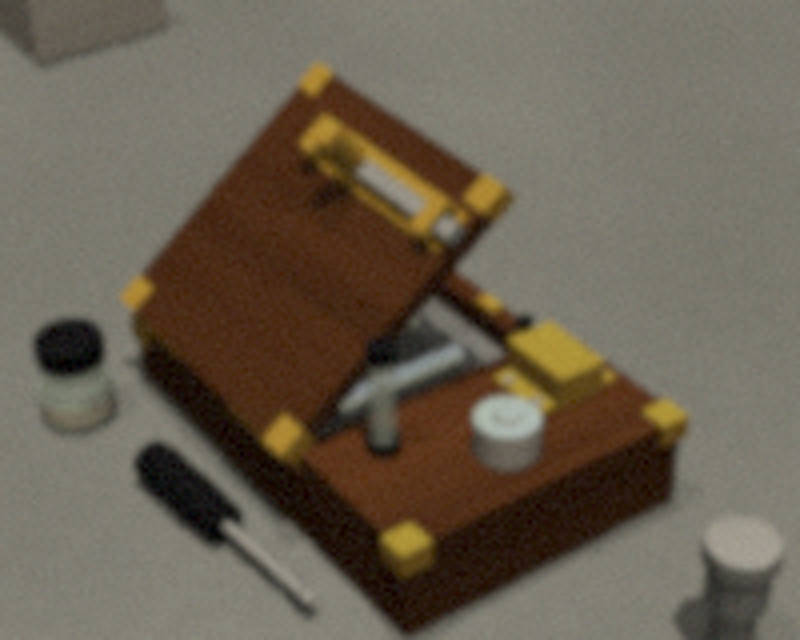

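```bash
cat >> h.py <<'E'
def cloud(d):
    v,u=np.mgrid[0:400,0:640]; z=d['range_z']
    c=np.stack([(u-d['cx'])/d['fx']*z,(v-d['cy'])/d['fy']*z,z],-1)
    P=(c-d['t'])@np.array(d['R']); P[z<=0]=np.nan; return P
E
python3 - <<'E'
from h import *
d=dict(np.load('pics/top1.png.npz')); P=cloud(d)
m=(P[...,2]>.054)&(P[...,2]<.064)&(P[...,0]>.48)&(P[...,0]<.72)&(P[...,1]>.02)&(P[...,1]<.18)
n,l,s,c=cv2.connectedComponentsWithStats(m.astype(np.uint8)); k=1+np.argmax(s[1:,4]); Q=P[l==k]
print(len(Q),s[k]); r=cv2.minAreaRect(Q[:,:2].astype(np.float32)); print(r, cv2.boxPoints(r)); print(Q[:,2].mean())
# lid plane
sub=P[186:214,330:392].reshape(-1,3); 
sub=sub[(sub[:,2]>.05)]
for _ in range(4):
    cc=np.median(sub,0) if _==0 else sub.mean(0)
    A=np.c_[sub[:,:2],np.ones(len(sub))]; co=np.linalg.lstsq(A,sub[:,2],rcond=None)[0]; res=sub[:,2]-A@co; sub=sub[abs(res)<max(.002,2*res.std())]
print('lid plane',co,res.std(),len(sub),'angle',np.arctan(np.hypot(*co[:2])),'yaw',np.arctan2(-co[1],-co[0]))
# all case bits
m=(P[...,2]>.03)&(P[...,0]>.48)&(P[...,0]<.72)&(P[...,1]>-.17)&(P[...,1]<.17)
m[:, :276]=0
n,l,s,c=cv2.connectedComponentsWithStats(m.astype(np.uint8)); k=1+np.argmax(s[1:,4]); Q=P[l==k]
r=cv2.minAreaRect(Q[:,:2].astype(np.float32)); print(r)
# keeper
m=(P[...,2]>.07)&(P[...,0]>.5)&(P[...,0]<.59)&(P[...,1]>.05)&(P[...,1]<.13)
n,l,s,c=cv2.connectedComponentsWithStats(m.astype(np.uint8))
for k in range(1,n):
    if s[k,4]>15: Q=P[l==k]; print('obj',s[k],np.median(Q,0),cv2.minAreaRect(Q[:,:2].astype(np.float32)))
# above lid plane: knob / brackets
h=(P[...,2]-(P[...,:2]@co[:2]+co[2]))*np.cos(np.arctan(np.hypot(*co[:2])))
for u in range(318,385,4): print(u,[int(1000*h[v,u]) for v in range(208,236,2)])
E
```

```text
2228 [ 278  179   43   77 2228]
((0.6045382022857666, 0.10210482776165009), (0.09653984755277634, 0.18449798226356506), 89.22828674316406) [[0.51164746 0.05508174]
 [0.6961287  0.05259682]
 [0.69742894 0.14912792]
 [0.5129477  0.15161283]]
0.060141583525425035
lid plane [-0.76763795  0.00870445  0.59570131] 0.0017726715647606924 1547 angle 0.6547252161377753 yaw -0.011338785167596519
((0.6066831350326538, 0.008433207869529724), (0.2850895822048187, 0.18914024531841278), 89.69200134277344)
obj [296 234  20  13 253] [0.54936838 0.08423944 0.08017546] ((0.5495299100875854, 0.08525996655225754), (0.028365274891257286, 0.04509583115577698), 1.2864320278167725)
318 [-40, -45, -49, -53, -52, -58, -63, -64, -65, -70, -71, -78, -79, -82]
322 [0, 1, 1, 2, 2, 1, 10, 11, -1, -1, 0, 2, 1, -1]
326 [-1, 4, -4, -4, 0, 15, 15, 11, 11, 4, -1, 0, 0, -2]
330 [1, 0, -1, 1, 14, 14, 14, 15, 12, 5, 1, 1, -1, 0]
334 [0, -1, 0, 0, 2, -1, 11, 7, 4, 0, 0, 1, 0, 1]
338 [1, -1, 2, -2, 0, -1, 9, 9, 5, 3, 1, 0, -1, 0]
342 [-1, 0, -2, 0, 0, -1, 9, 10, 5, 0, 1, 0, 0, 0]
346 [0, 1, 0, 0, 0, 0, 11, 8, 7, 3, 2, 0, 1, -2]Traceback (most recent call last):
  File "<stdin>", line 25, in <module>
ValueError: cannot convert float NaN to integer
```

```bash
cat >> h.py <<'E'
from scipy.spatial.transform import Rotation as Ro
def rot(s): q=np.array(s['ee_rot']); return Ro.from_quat([q[1],q[2],q[3],q[0]])
def plan(target,yaw=None,n=8,jaw=0.,tilt=0.,mx=.040):
    """rows to get to world target; yaw=world angle of tool y; tool down"""
    s=manip.get_state(); p=np.array(s['position']); R=rot(s)
    if yaw is None: Rt=R
    else:
        y=np.array([np.cos(yaw),np.sin(yaw),0]); z=np.array([0,0,-1.]); Rt=Ro.from_matrix(np.c_[np.cross(y,z),y,z])
        Rt=Ro.from_rotvec(tilt*np.array([0,1.,0]))*Rt
    target=np.array(target)
    for i in range(n):
        k=n-i; d=(target-p)/k; L=np.linalg.norm(d); d*=min(1,mx/max(L,1e-9))
        w=(R.inv()*Rt).as_rotvec()/k; a=np.linalg.norm(w); w*=min(1,.12/max(a,1e-9))
        t=R.inv().apply(d); print(jaw,*t.round(4),*w.round(3),sep=', ')
        p=p+d; R=R*Ro.from_rotvec(w)
def st():
    s=manip.get_state(); R=rot(s).as_matrix(); print('t%.2f'%s['clock'],'p',s['position'].round(4),'F',s['contact_force'].round(2),'M',s['moment'].round(2),'w',round(s['width'],4),'tooly',R[:,1].round(3),'toolz',R[:,2].round(3),'q',np.round(s['qpos'],2))
E
python3 - <<'E'
from h import *
d=dict(np.load('pics/wrist1.png.npz')); st(); c=-d['R'].T@d['t']; s=manip.get_state(); print('cam in tool',rot(s).inv().apply(c-s['position']), rot(s).inv().apply(d['R'][2]))
plan([.578,-.114,.225],-.012,24)
E
```

```text
t0.15 p [0.1609 0.5516 0.2306] F [ 0.27 -0.18 -0.12] M [-0.02 -0.02 -0.  ] w 0.0851 tooly [ 0.28   0.96  -0.001] toolz [-0.001 -0.001 -1.   ] q [ 1.17  0.28  1.51 -0.    1.36 -0.12]
cam in tool [ 0.06988094  0.00046342 -0.14333998] [-2.73774890e-01 -4.70964725e-04  9.61793683e-01]
0.0, -0.0245, -0.0218, 0.0003, -0.0, 0.0, 0.054
0.0, -0.0256, -0.0204, 0.0003, -0.0, 0.0, 0.054
0.0, -0.0267, -0.019, 0.0003, -0.0, 0.0, 0.054
0.0, -0.0276, -0.0175, 0.0003, -0.0, 0.0, 0.054
0.0, -0.0286, -0.016, 0.0003, -0.0, 0.0, 0.054
0.0, -0.0294, -0.0144, 0.0003, -0.0, 0.0, 0.054
0.0, -0.0301, -0.0128, 0.0003, -0.0, 0.0, 0.054
0.0, -0.0308, -0.0112, 0.0002, -0.0, 0.0, 0.054
0.0, -0.0313, -0.0095, 0.0002, -0.0, 0.0, 0.054
0.0, -0.0318, -0.0078, 0.0002, -0.0, 0.0, 0.054
0.0, -0.0322, -0.0061, 0.0002, -0.0, 0.0, 0.054
0.0, -0.0324, -0.0043, 0.0002, -0.0, 0.0, 0.054
0.0, -0.0326, -0.0025, 0.0002, -0.0, 0.0, 0.054
0.0, -0.0327, -0.0008, 0.0002, -0.0, 0.0, 0.054
0.0, -0.0327, 0.001, 0.0002, -0.0, 0.0, 0.054
0.0, -0.0326, 0.0028, 0.0002, -0.0, 0.0, 0.054
0.0, -0.0324, 0.0045, 0.0002, -0.0, 0.0, 0.054
0.0, -0.0321, 0.0063, 0.0002, -0.0, 0.0, 0.054
0.0, -0.0317, 0.008, 0.0002, -0.0, 0.0, 0.054
0.0, -0.0313, 0.0097, 0.0002, -0.0, 0.0, 0.054
0.0, -0.0307, 0.0114, 0.0002, -0.0, 0.0, 0.054
0.0, -0.03, 0.013, 0.0002, -0.0, 0.0, 0.054
0.0, -0.0293, 0.0146, 0.0002, -0.0, 0.0, 0.054
0.0, -0.0284, 0.0162, 0.0002, -0.0, 0.0, 0.054
```

Call:
apply_moves(moves=[0, -0.0245, -0.0218, 0, 0, 0, 0.054, 0, -0.0256, -0.0204, 0, 0, 0, 0.054, 0, -0.0267, -0.019, 0, 0, 0, 0.054, 0, -0.0276, -0.0175, 0, 0, 0, 0.054, 0, -0.0286, -0.016, 0, 0, 0, 0.054, 0, -0.0294, -0.0144, 0, 0, 0, 0.054, 0, -0.03, -0.0128, 0, 0, 0, 0.054, 0, -0.0308, -0.0112, 0, 0, 0, 0.054], newtons=50)

```text
clock: 0.82
position: [0.2995, 0.3254, 0.2266]
ee_rot: [-0.002, 0.354, 0.935, -0.001]
contact_force: [1.2, -0.2, -0.8]
width: 0.0001
```

```bash
python3 - <<'E'
from h import *
st(); plan([.578,-.114,.225],-.012,16)
E
```

```text
t0.82 p [0.2995 0.3254 0.2266] F [ 1.16 -0.17 -0.8 ] M [-0.04  0.01 -0.03] w 0.0001 tooly [ 0.662  0.749 -0.004] toolz [-0.004 -0.001 -1.   ] q [ 0.67  0.08  1.77  0.    1.3  -0.18]
0.0, -0.0312, -0.0091, 0.0001, -0.0, -0.0, 0.054
0.0, -0.0317, -0.0074, 0.0001, -0.0, -0.0, 0.054
0.0, -0.032, -0.0057, 0.0001, -0.0, -0.0, 0.054
0.0, -0.0323, -0.0039, 0.0001, -0.0, -0.0, 0.054
0.0, -0.0324, -0.0022, 0.0001, -0.0, -0.0, 0.054
0.0, -0.0325, -0.0004, 0.0001, -0.0, -0.0, 0.054
0.0, -0.0325, 0.0013, 0.0001, -0.0, -0.0, 0.054
0.0, -0.0324, 0.003, 0.0001, -0.0, -0.0, 0.054
0.0, -0.0322, 0.0048, 0.0001, -0.0, -0.0, 0.054
0.0, -0.0319, 0.0065, 0.0001, -0.0, -0.0, 0.054
0.0, -0.0315, 0.0082, 0.0001, -0.0, -0.0, 0.054
0.0, -0.031, 0.0099, 0.0001, -0.0, -0.0, 0.054
0.0, -0.0304, 0.0115, 0.0001, -0.0, -0.0, 0.054
0.0, -0.0297, 0.0131, 0.0001, -0.0, -0.0, 0.054
0.0, -0.029, 0.0147, 0.0001, -0.0, -0.0, 0.054
0.0, -0.0282, 0.0162, 0.0001, -0.0, -0.0, 0.054
```

Call:
apply_moves(moves=[0, -0.0312, -0.009, -0.001, 0, 0, 0.054, 0, -0.0317, -0.0074, -0.001, 0, 0, 0.054, 0, -0.032, -0.0057, -0.001, 0, 0, 0.054, 0, -0.0323, -0.004, -0.001, 0, 0, 0.054, 0, -0.0324, -0.002, -0.001, 0, 0, 0.054, 0, -0.0325, 0, -0.001, 0, 0, 0.054, 0, -0.0325, 0.001, -0.001, 0, 0, 0.054, 0, -0.0324, 0.003, -0.001, 0, 0, 0.054])

```text
clock: 1.48
position: [0.4391, 0.0916, 0.2337]
ee_rot: [-0.002, 0.555, 0.832, -0.002]
contact_force: [0.3, 0.1, -0.1]
width: -0.0002
```

```bash
python3 - <<'E'
from h import *
st(); plan([.580,-.114,.200],-.012,8)
E
```

```text
t1.48 p [0.4391 0.0916 0.2337] F [ 0.29  0.08 -0.07] M [ 0.02  0.   -0.01] w -0.0002 tooly [ 0.924  0.383 -0.005] toolz [-0.005 -0.001 -1.   ] q [ 0.05  0.09  1.74 -0.    1.32 -0.34]
0.0, -0.0305, 0.0064, 0.0042, -0.001, 0.0, 0.051
0.0, -0.0301, 0.008, 0.0042, -0.001, 0.0, 0.051
0.0, -0.0297, 0.0095, 0.0042, -0.001, 0.0, 0.051
0.0, -0.0292, 0.011, 0.0042, -0.001, 0.0, 0.051
0.0, -0.0286, 0.0124, 0.0042, -0.001, 0.0, 0.051
0.0, -0.0279, 0.0139, 0.0042, -0.001, 0.0, 0.051
0.0, -0.0272, 0.0153, 0.0042, -0.001, 0.0, 0.051
0.0, -0.0264, 0.0166, 0.0042, -0.001, 0.0, 0.051
```

Call:
apply_moves(moves=[0, -0.0305, 0.0064, 0, -0.001, 0, 0.051, 0, -0.03, 0.008, 0, -0.001, 0, 0.051, 0, -0.0297, 0.0095, 0, -0.001, 0, 0.051, 0, -0.0292, 0.011, 0, -0.001, 0, 0.051, 0, -0.0286, 0.0124, 0.005, -0.001, 0, 0.051, 0, -0.028, 0.014, 0.008, -0.001, 0, 0.051, 0, -0.0272, 0.0153, 0.01, -0.001, 0, 0.051, 0, -0.0264, 0.0166, 0.01, -0.001, 0, 0.051])

```text
clock: 2.15
position: [0.5831, -0.1289, 0.2006]
ee_rot: [0.002, 0.721, 0.693, 0.002]
contact_force: [-0.1, 0.4, -0.6]
width: -0.0001
```

```bash
python3 - <<'E'
from h import *
st(); snap('wrist','w2.png'); plan([.580,-.114,.170],-.012,8)
E
```

```text
t2.15 p [ 0.5831 -0.1289  0.2006] F [-0.05  0.38 -0.62] M [ 0.03  0.01 -0.04] w -0.0001 tooly [ 0.999 -0.04   0.006] toolz [ 0.006  0.    -1.   ] q [-0.34  0.32  1.51  0.    1.3  -0.3 ]
0.0, 0.0026, -0.0009, 0.0035, 0.001, 0.001, -0.004
0.0, 0.0026, -0.0009, 0.0035, 0.001, 0.001, -0.004
0.0, 0.0026, -0.0009, 0.0035, 0.001, 0.001, -0.004
0.0, 0.0026, -0.0009, 0.0035, 0.001, 0.001, -0.004
0.0, 0.0026, -0.0008, 0.0035, 0.001, 0.001, -0.004
0.0, 0.0026, -0.0008, 0.0035, 0.001, 0.001, -0.004
0.0, 0.0026, -0.0008, 0.0035, 0.001, 0.001, -0.004
0.0, 0.0026, -0.0008, 0.0035, 0.001, 0.001, -0.004
```

View pics/w2.png

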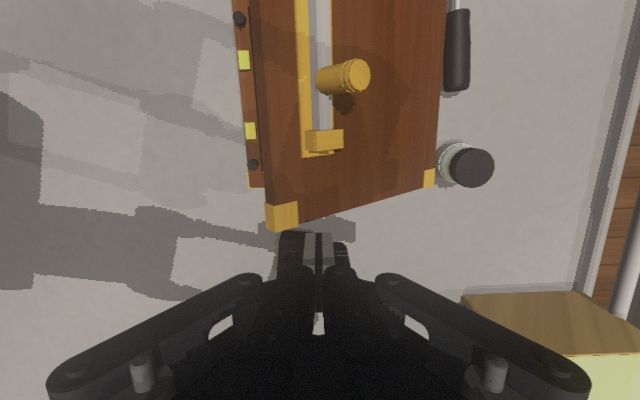

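The wrist view shows the knob at about (345,75), the rear bracket at (323,140) and the lid's front-right corner at (282,215). The fingertips still sit at the lid's right edge, so I'll shift 20 mm to +y and then descend.

Call:
apply_moves(moves=[0, 0.005, -0.0005, 0.001, 0.001, 0.001, -0.004, 0, 0.005, -0.0005, 0.002, 0.001, 0.001, -0.004, 0, 0.005, -0.0005, 0.003, 0.001, 0.001, -0.004, 0, 0.004, -0.0005, 0.005, 0.001, 0.001, -0.004, 0, 0.001, -0.0005, 0.006, 0.001, 0.001, -0.004, 0, 0, -0.0005, 0.006, 0.001, 0.001, -0.004, 0, 0, 0, 0.005, 0.001, 0.001, -0.004, 0, 0, 0, 0.005, 0.001, 0.001, -0.004])

```text
clock: 2.87
position: [0.5817, -0.1096, 0.1613]
ee_rot: [-0.004, 0.709, 0.705, 0.001]
contact_force: [0.2, -0.6, 0.3]
width: 0.0001
```

```bash
python3 - <<'E'
from h import *
st()
E
```

```text
t2.87 p [ 0.5817 -0.1096  0.1613] F [ 0.16 -0.64  0.25] M [-0.04 -0.01 -0.01] w 0.0001 tooly [ 1.    -0.006 -0.004] toolz [-0.004  0.007 -1.   ] q [-0.31  0.35  1.57  0.01  1.22 -0.3 ]
```

Call:
apply_moves(moves=[0, 0, -0.001, 0.005, 0, 0, 0, 0, 0, -0.001, 0.005, 0, 0, 0, 0, 0, -0.0015, 0.005, 0, 0, 0, 0, 0, -0.0015, 0.005, 0, 0, 0, 0, 0, -0.002, 0.005, 0, 0, 0, 0, 0, -0.002, 0.005, 0, 0, 0, 0, 0, -0.002, 0.005, 0, 0, 0, 0, 0, -0.002, 0.005, 0, 0, 0])

```text
clock: 3.53
position: [0.5676, -0.1095, 0.1181]
ee_rot: [-0.003, 0.709, 0.705, 0.001]
contact_force: [-1.3, 0.8, 2.3]
width: 0.0002
```

```bash
python3 - <<'E'
from h import *
st()
E
```

```text
t3.53 p [ 0.5676 -0.1095  0.1181] F [-1.3   0.81  2.33] M [-0.04  0.04 -0.01] w 0.0002 tooly [ 1.    -0.006 -0.003] toolz [-0.003  0.006 -1.   ] q [-0.31  0.37  1.67  0.01  1.11 -0.31]
```

Contact with the lid (2.3 N), and it is moving down.

Call:
apply_moves(moves=[0, 0, -0.002, 0.005, 0, 0, 0, 0, 0, -0.002, 0.005, 0, 0, 0, 0, 0, -0.002, 0.005, 0, 0, 0, 0, 0, -0.002, 0.005, 0, 0, 0, 0, 0, -0.001, 0.005, 0, 0, 0, 0, 0, -0.001, 0.004, 0, 0, 0, 0, 0, 0, 0.004, 0, 0, 0, 0, 0, 0, 0.003, 0, 0, 0])

```text
clock: 4.2
position: [0.5549, -0.1092, 0.0774]
ee_rot: [-0.004, 0.709, 0.705, 0.0]
contact_force: [-0.5, -0.2, 0.9]
width: 0.0002
```

```bash
python3 - <<'E'
from h import *
st()
E
```

```text
t4.20 p [ 0.5549 -0.1092  0.0774] F [-0.49 -0.18  0.92] M [-0.06  0.07  0.  ] w 0.0002 tooly [ 1.    -0.006 -0.005] toolz [-0.005  0.006 -1.   ] q [-0.32  0.39  1.75  0.01  1.01 -0.32]
```

Call:
apply_moves(moves=[0, 0, 0, 0.002, 0, 0, 0, 0, 0, 0, 0.002, 0, 0, 0, 0, 0, 0, 0.002, 0, 0, 0, 0, 0, 0, 0.002, 0, 0, 0, 0, 0, 0, 0.0015, 0, 0, 0, 0, 0, 0, 0.0015, 0, 0, 0, 0, 0, 0, 0.0015, 0, 0, 0, 0, 0, 0, 0.001, 0, 0, 0])

```text
clock: 4.87
position: [0.5546, -0.1091, 0.063]
ee_rot: [-0.004, 0.709, 0.705, -0.0]
contact_force: [-1.8, 0.4, 6.2]
width: 0.0003
```

```bash
python3 - <<'E'
from h import *
st()
E
```

```text
t4.87 p [ 0.5546 -0.1091  0.063 ] F [-1.77  0.42  6.19] M [0.03 0.4  0.02] w 0.0003 tooly [ 1.    -0.005 -0.006] toolz [-0.006  0.006 -1.   ] q [-0.32  0.41  1.76  0.    0.98 -0.32]
```

Call:
apply_moves(moves=[0, 0, 0, -0.01, 0, 0, 0, 0, 0, 0, -0.015, 0, 0, 0, 0.045, 0, 0, -0.02, 0, 0, 0, 0.045, 0, 0, -0.02, 0, 0, 0, 0.045, 0, 0, -0.02, 0, 0, 0, 0.045, 0, -0.001, -0.015, 0, 0, 0, 0.045, 0, -0.001, -0.005, 0, 0, 0, 0.045, 0, 0, 0, 0, 0, 0])

```text
clock: 5.53
position: [0.555, -0.1097, 0.175]
ee_rot: [-0.003, 0.709, 0.705, 0.002]
contact_force: [-1.0, -0.1, -0.2]
width: 0.045
```

```bash
python3 - <<'E'
from h import *
st(); snap('wrist','w3.png'); snap('top','top3.png')
im=cv2.imread('pics/top3.png')[150:270,270:450]; cv2.imwrite('pics/top3c.png',cv2.resize(im,None,fx=4.4,fy=4.4,interpolation=cv2.INTER_CUBIC))
E
```

```text
t5.53 p [ 0.555  -0.1097  0.175 ] F [-0.99 -0.13 -0.16] M [-0.01  0.01  0.04] w 0.045 tooly [ 1.    -0.006 -0.001] toolz [-0.001  0.006 -1.   ] q [-0.32  0.3   1.61  0.01  1.23 -0.32]
```

View pics/w3.png

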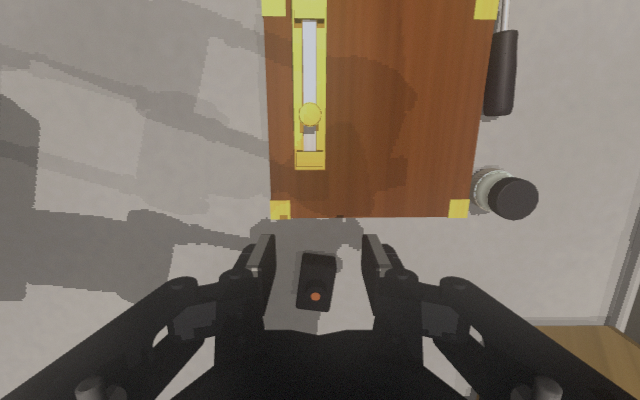

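View pics/top3c.png

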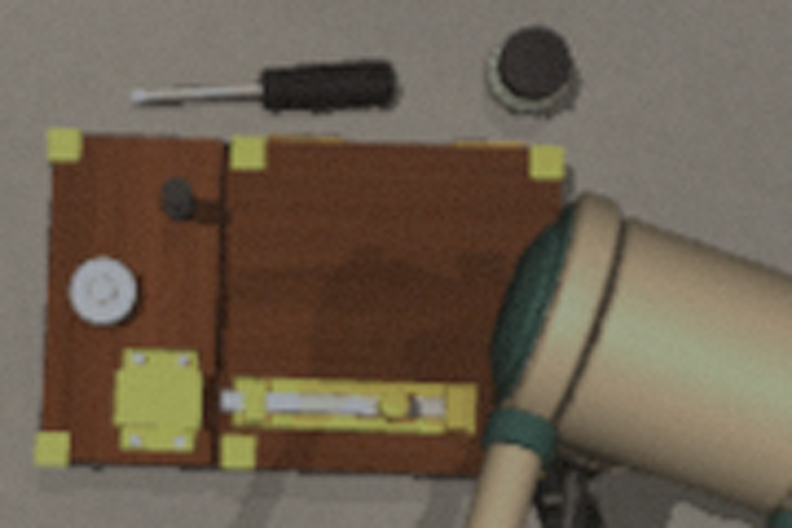

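The lid is down on its buffers. The knob top shows at (310,114) in the wrist view and near crop (398,402) in the top view, clear of the arm.

```bash
python3 - <<'E'
from h import *
for f,c in (('w3.png',(310,114)),('top3.png',(270+398/4.4,150+402/4.4))):
    d=dict(np.load('pics/'+f+'.npz')); P=cloud(d); u,v=map(int,c)
    r=18 if f[0]=='w' else 8
    Q=P[v-r:v+r,u-r:u+r].reshape(-1,3); print(f,'zmax',np.nanmax(Q[:,2]))
    m=Q[:,2]>np.nanpercentile(Q[:,2],98)-.005; m&=np.linalg.norm(Q[:,:2]-np.median(Q[m][:,:2],0),axis=1)<.014
    T=Q[m]; print(m.sum(),'top mean',T.mean(0).round(4),'min',T.min(0).round(4),'max',T.max(0).round(4),'rect',np.round((T.min(0)+T.max(0))/2,4))
# keeper from both
d=dict(np.load('pics/top3.png.npz')); P=cloud(d)
m=(P[...,2]>.074)&(P[...,2]<.086)&(P[...,0]>.52)&(P[...,0]<.58)&(P[...,1]>.05)&(P[...,1]<.12); Q=P[m]
print('keeper',Q.mean(0),cv2.minAreaRect(Q[:,:2].astype(np.float32)))
d=dict(np.load('pics/w3.png.npz')); P=cloud(d)
for u,v in ((280,210),(458,208),(380,100),(310,160),(310,10),(310,50)): print((u,v),P[v,u].round(4))
E
```

```text
w3.png zmax 0.10821980407524134
457 top mean [ 0.5492 -0.0397  0.1057] min [ 0.5408 -0.048   0.102 ] max [ 0.5571 -0.0316  0.1082] rect [ 0.5489 -0.0398  0.1051]
top3.png zmax 0.11051679712661876
29 top mean [ 0.5499 -0.0398  0.1062] min [ 0.5426 -0.0481  0.1033] max [ 0.5564 -0.0322  0.1105] rect [ 0.5495 -0.0401  0.1069]
keeper [0.54939451 0.0844307  0.08024337] ((0.5495225191116333, 0.08524083346128464), (0.028371229767799377, 0.04499062895774841), 1.2462754249572754)
(280, 210) [ 0.5201 -0.1227  0.0678]
(458, 208) [ 0.6834 -0.1239  0.0612]
(380, 100) [ 0.6064 -0.0288  0.0632]
(310, 160) [ 0.5481 -0.0758  0.0803]
(310, 10) [0.5496 0.0325 0.0795]
(310, 50) [0.5492 0.0067 0.077 ]
```

```bash
python3 - <<'E'
from h import *
st(); plan([.550,-.040,.13],-.012,8,jaw=.045,tilt=.036)
E
```

```text
t5.63 p [ 0.5544 -0.1094  0.1734] F [-0.65 -0.1   0.11] M [-0.01 -0.02 -0.01] w 0.0452 tooly [ 1.    -0.006 -0.004] toolz [-0.004  0.007 -1.   ] q [-0.32  0.3   1.62  0.01  1.23 -0.32]
0.045, 0.0086, -0.0006, 0.0055, 0.004, -0.001, 0.001
0.045, 0.0086, -0.0006, 0.0055, 0.004, -0.001, 0.001
0.045, 0.0086, -0.0005, 0.0055, 0.004, -0.001, 0.001
0.045, 0.0087, -0.0005, 0.0055, 0.004, -0.001, 0.001
0.045, 0.0087, -0.0005, 0.0055, 0.004, -0.001, 0.001
0.045, 0.0087, -0.0005, 0.0055, 0.004, -0.001, 0.001
0.045, 0.0087, -0.0005, 0.0055, 0.004, -0.001, 0.001
0.045, 0.0087, -0.0005, 0.0054, 0.004, -0.001, 0.001
```

Call:
apply_moves(moves=[0.045, 0.009, -0.0006, 0.0055, 0.004, -0.001, 0.001, 0.045, 0.009, -0.0006, 0.0055, 0.004, -0.001, 0.001, 0.045, 0.009, -0.0005, 0.0055, 0.004, -0.001, 0.001, 0.045, 0.009, -0.0005, 0.0055, 0.004, -0.001, 0.001, 0.045, 0.009, -0.0005, 0.0055, 0.004, -0.001, 0.001, 0.045, 0.009, -0.0005, 0.0055, 0.004, -0.001, 0.001, 0.045, 0.009, -0.0005, 0.0055, 0.004, -0.001, 0.001, 0.045, 0.0087, -0.0005, 0.0055, 0.004, -0.001, 0.001], newtons=30)

```text
clock: 6.3
position: [0.546, -0.0295, 0.1199]
ee_rot: [-0.018, 0.712, 0.701, -0.017]
contact_force: [0.7, 0.1, -0.1]
width: 0.0452
```

```bash
python3 - <<'E'
from h import *
st(); snap('wrist','w4.png'); plan([.550,-.040,.08],-.012,8,jaw=.045,tilt=.036)
E
```

```text
t6.30 p [ 0.546  -0.0295  0.1199] F [ 0.7   0.11 -0.11] M [ 0.02 -0.04 -0.01] w 0.0452 tooly [ 0.999 -0.015 -0.049] toolz [-0.049  0.002 -0.999] q [-0.18  0.34  1.7  -0.01  1.15 -0.16]
0.045, -0.0016, 0.0009, 0.0048, -0.002, -0.0, -0.0
0.045, -0.0016, 0.0009, 0.0048, -0.002, -0.0, -0.0
0.045, -0.0016, 0.0009, 0.0048, -0.002, -0.0, -0.0
0.045, -0.0016, 0.0009, 0.0048, -0.002, -0.0, -0.0
0.045, -0.0016, 0.0009, 0.0048, -0.002, -0.0, -0.0
0.045, -0.0016, 0.0009, 0.0048, -0.002, -0.0, -0.0
0.045, -0.0016, 0.0008, 0.0048, -0.002, -0.0, -0.0
0.045, -0.0016, 0.0008, 0.0048, -0.002, -0.0, -0.0
```

View pics/w4.png

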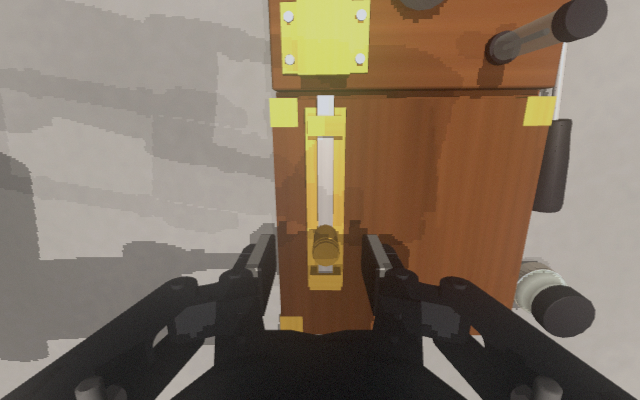

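The knob at (325,240) sits between the fingertips at columns about 270 and 380. I'll correct y and go down.

Call:
apply_moves(moves=[0.045, -0.003, 0.001, 0.002, -0.002, 0, 0, 0.045, -0.003, 0.001, 0.004, -0.002, 0, 0, 0.045, -0.002, 0.001, 0.006, -0.002, 0, 0, 0.045, -0.001, 0.001, 0.006, -0.002, 0, 0, 0.045, 0, 0.001, 0.006, -0.002, 0, 0, 0.045, 0, 0.001, 0.006, -0.001, 0, 0, 0.045, 0, 0.001, 0.004, 0, 0, 0, 0.045, 0, 0, 0.002, 0, 0, 0])

```text
clock: 7.02
position: [0.5516, -0.0386, 0.079]
ee_rot: [-0.014, 0.712, 0.702, -0.013]
contact_force: [0.1, -0.1, -0.7]
width: 0.0449
```

```bash
python3 - <<'E'
from h import *
st(); plan([.550,-.040,.078],-.012,4,jaw=.045,tilt=.036)
E
```

```text
t7.02 p [ 0.5516 -0.0386  0.079 ] F [ 0.08 -0.07 -0.69] M [ 0.03 -0.07 -0.03] w 0.0449 tooly [ 0.999 -0.015 -0.038] toolz [-0.038  0.002 -0.999] q [-0.19  0.39  1.75 -0.01  1.04 -0.17]
0.045, -0.0004, -0.0004, 0.0003, -0.0, -0.0, -0.001
0.045, -0.0004, -0.0004, 0.0003, -0.0, -0.0, -0.001
0.045, -0.0004, -0.0004, 0.0003, -0.0, -0.0, -0.001
0.045, -0.0004, -0.0004, 0.0003, -0.0, -0.0, -0.001
```

Call:
apply_moves(moves=[0.045, 0, -0.0018, 0, 0, 0, 0, 0.035, 0, -0.0016, 0, 0, 0, 0, 0.03, 0, 0, 0, 0, 0, 0, 0.026, 0, 0, 0, 0, 0, 0, 0.022, 0, 0, 0, 0, 0, 0, 0.018, 0, 0, 0, 0, 0, 0, 0.014, 0, 0, 0, 0, 0, 0, 0.01, 0, 0, 0, 0, 0, 0], newtons=30)

```text
clock: 7.68
position: [0.5484, -0.0387, 0.0793]
ee_rot: [-0.013, 0.712, 0.702, -0.012]
contact_force: [-0.7, 0.3, -2.4]
width: 0.0151
```

```bash
python3 - <<'E'
from h import *
st()
E
```

```text
t7.68 p [ 0.5484 -0.0387  0.0793] F [-0.66  0.3  -2.35] M [-0.04  0.05 -0.03] w 0.0151 tooly [ 0.999 -0.015 -0.037] toolz [-0.037  0.002 -0.999] q [-0.19  0.38  1.75 -0.01  1.04 -0.18]
```

Call:
apply_moves(moves=[0.01, 0, 0, 0, 0, 0, 0, 0.01, 0, -0.0001, 0.0007, -0.004, 0, 0, 0.01, 0, -0.0001, 0.0007, -0.004, 0, 0, 0.01, 0, -0.0001, 0.0007, -0.004, 0, 0, 0.01, 0, -0.0001, 0.0007, -0.004, 0, 0, 0.01, 0, -0.0001, 0.0007, -0.004, 0, 0, 0.01, 0, -0.0001, 0.0007, -0.004, 0, 0, 0.01, 0, -0.0001, 0.0007, -0.004, 0, 0], newtons=50)

```text
clock: 8.35
position: [0.5478, -0.0387, 0.0763]
ee_rot: [-0.002, 0.712, 0.702, -0.001]
contact_force: [-0.4, 0.4, 5.3]
width: 0.0141
```

```bash
python3 - <<'E'
from h import *
st()
E
```

```text
t8.35 p [ 0.5478 -0.0387  0.0763] F [-0.41  0.39  5.32] M [ 0.02  0.44 -0.  ] w 0.0141 tooly [ 1.    -0.015 -0.005] toolz [-0.005  0.001 -1.   ] q [-0.2   0.37  1.78 -0.    0.99 -0.18]
```

Call:
apply_moves(moves=[0.01, 0, 0, 0.0009, -0.001, 0, 0, 0.01, 0, 0, 0.0009, -0.001, 0, 0, 0.01, 0, 0, 0.0009, -0.001, 0, 0, 0.01, 0, 0, 0.0009, 0, 0, 0, 0.01, 0, 0, 0.0009, 0, 0, 0, 0.01, 0, 0, 0.0009, 0, 0, 0, 0.01, 0, 0, 0.0008, 0, 0, 0, 0.01, 0, 0, 0.0008, 0, 0, 0], newtons=50)

```text
clock: 9.02
position: [0.5475, -0.0388, 0.0743]
ee_rot: [0.001, 0.712, 0.702, 0.001]
contact_force: [-2.1, 0.6, 9.1]
width: 0.0147
```

```bash
python3 - <<'E'
from h import *
st()
E
```

```text
t9.02 p [ 0.5475 -0.0388  0.0743] F [-2.08  0.59  9.13] M [ 0.1   0.46 -0.02] w 0.0147 tooly [ 1.    -0.015  0.003] toolz [ 0.003 -0.    -1.   ] q [-0.2   0.37  1.79  0.    0.98 -0.18]
```

Call:
apply_moves(moves=[0.01, 0, 0, 0.001, 0, 0, 0, 0.01, 0, 0, 0.001, 0, 0, 0, 0.01, 0, 0, 0.001, 0, 0, 0, 0.01, 0, 0, 0.001, 0, 0, 0, 0.01, 0, 0, 0.001, 0, 0, 0, 0.01, 0, 0, 0.001, 0, 0, 0, 0.01, 0, 0, 0.001, 0, 0, 0, 0.01, 0, 0, 0.001, 0, 0, 0])

```text
clock: 9.68
position: [0.5474, -0.0388, 0.0739]
ee_rot: [0.003, 0.712, 0.702, 0.002]
contact_force: [-2.3, 0.7, 10.9]
width: 0.0143
```

```bash
python3 - <<'E'
from h import *
st()
E
```

```text
t9.68 p [ 0.5474 -0.0388  0.0739] F [-2.29  0.71 10.93] M [0.13 0.6  0.02] w 0.0143 tooly [ 1.    -0.015  0.008] toolz [ 0.008 -0.001 -1.   ] q [-0.2   0.37  1.8   0.    0.97 -0.18]
```

Call:
apply_moves(moves=[0.01, 0.001, -0.0001, 0.001, 0.001, 0, 0, 0.01, 0.0012, -0.0001, 0.001, 0.001, 0, 0, 0.01, 0.0012, -0.0001, 0.001, 0.001, 0, 0, 0.01, 0.0012, -0.0001, 0.001, 0.001, 0, 0, 0.01, 0.0012, -0.0001, 0.001, 0.001, 0, 0, 0.01, 0.0012, 0, 0.001, 0.001, 0, 0, 0.01, 0.0012, 0, 0.001, 0.001, 0, 0, 0.01, 0.0012, 0, 0.001, 0, 0, 0])

```text
clock: 10.35
position: [0.5475, -0.0354, 0.0739]
ee_rot: [0.007, 0.711, 0.703, -0.002]
contact_force: [-3.6, -1.5, 9.8]
width: 0.0144
```

```bash
python3 - <<'E'
from h import *
st()
E
```

```text
t10.35 p [ 0.5475 -0.0354  0.0739] F [-3.61 -1.46  9.83] M [-0.18  0.69 -0.12] w 0.0144 tooly [ 1.    -0.012  0.007] toolz [ 0.007 -0.013 -1.   ] q [-0.18  0.37  1.8  -0.01  0.97 -0.16]
```

Call:
apply_moves(moves=[0.01, 0.0015, -0.0002, 0.001, 0.001, 0.002, 0, 0.01, 0.0015, -0.0002, 0.001, 0.001, 0.002, 0, 0.01, 0.0015, -0.0002, 0.001, 0.001, 0.002, 0, 0.01, 0.0015, -0.0001, 0.001, 0.001, 0.002, 0, 0.01, 0.0015, -0.0001, 0.001, 0.001, 0.002, 0, 0.01, 0.0015, -0.0001, 0.001, 0.001, 0.002, 0, 0.01, 0.0015, -0.0001, 0.001, 0.001, 0.002, 0, 0.01, 0.0012, 0, 0.001, 0.001, 0.002, 0])

```text
clock: 11.02
position: [0.5476, -0.0297, 0.0739]
ee_rot: [0.005, 0.711, 0.703, -0.001]
contact_force: [-2.8, -1.7, 10.0]
width: 0.0147
```

```bash
python3 - <<'E'
from h import *
st()
E
```

```text
t11.02 p [ 0.5476 -0.0297  0.0739] F [-2.78 -1.68 10.05] M [-0.21  0.65 -0.05] w 0.0147 tooly [ 1.    -0.011  0.006] toolz [ 0.006 -0.009 -1.   ] q [-0.18  0.37  1.8  -0.01  0.97 -0.16]
```

```bash
python3 - <<'E'
from h import *
d=snap('wrist','w5.png'); st()
im=cv2.imread('pics/w5.png')[0:280,220:440]; cv2.imwrite('pics/w5c.png',cv2.resize(im,None,fx=2.1,fy=2.1,interpolation=cv2.INTER_CUBIC))
E
```

```text
t11.07 p [ 0.5475 -0.0297  0.0739] F [-2.81 -2.13  9.94] M [-0.22  0.61 -0.07] w 0.0141 tooly [ 1.    -0.011  0.006] toolz [ 0.006 -0.008 -1.   ] q [-0.18  0.37  1.8  -0.01  0.97 -0.16]
```

View pics/w5c.png

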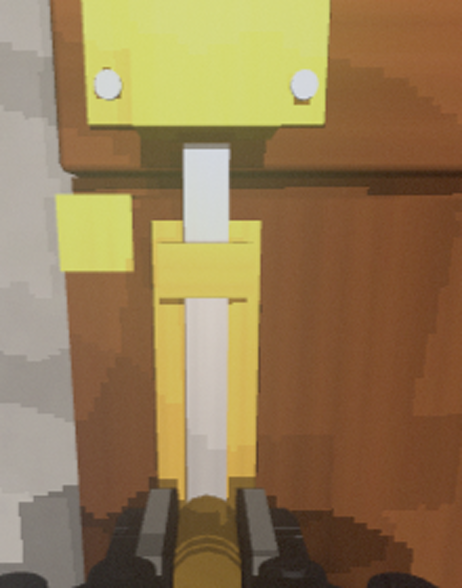

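The tip shows at crop (207,147), just short of the keeper mouth at crop row 127, and is laterally centred. I'll check the numbers.

```bash
python3 - <<'E'
from h import *
d=dict(np.load('pics/w5.png.npz')); P=cloud(d)
for v in range(54,90,2): print(v,P[v,318].round(4))
m=lambda u0,u1,v0,v1:np.nanmedian(P[v0:v1,u0:u1].reshape(-1,3),0).round(4)
print('lid near front',m(350,420,95,120),'deck',m(380,420,60,75),'keepertop',m(270,360,10,50),'bar',m(312,324,75,110))
print(m(280,290,100,110), 'corner lid brass',m(250,280,96,125))
E
```

```text
54 [0.5481 0.0645 0.0799]
56 [0.5481 0.0636 0.0807]
58 [0.5481 0.0628 0.0806]
60 [0.5481 0.0625 0.0777]
62 [0.5481 0.0622 0.0743]
64 [0.5482 0.0633 0.0607]
66 [0.5482 0.0625 0.06  ]
68 [0.5481 0.0602 0.0706]
70 [0.5481 0.0594 0.0702]
72 [0.5481 0.0585 0.0704]
74 [0.5481 0.0576 0.0713]
76 [0.548  0.0567 0.0715]
78 [0.548  0.0558 0.0715]
80 [0.548  0.0551 0.0704]
82 [0.548  0.0541 0.0716]
84 [0.548  0.0533 0.071 ]
86 [0.548  0.0524 0.0714]
88 [0.548  0.0515 0.0717]
lid near front [0.5819 0.0428 0.0609] deck [0.5883 0.0615 0.0609] keepertop [0.5468 0.0743 0.0806] bar [0.5477 0.0498 0.0708]
[0.5308 0.0443 0.061 ] corner lid brass [0.5207 0.042  0.0611]
```

Call:
apply_moves(moves=[0.01, 0.0013, -0.0001, 0.001, 0.001, 0.002, 0, 0.01, 0.0013, -0.0001, 0.001, 0.001, 0.002, 0, 0.01, 0.0013, -0.0001, 0.001, 0.001, 0.002, 0, 0.01, 0.0013, -0.0001, 0.001, 0.001, 0.002, 0, 0.01, 0.0013, -0.0001, 0.001, 0.001, 0.002, 0, 0.01, 0.0013, -0.0001, 0.001, 0.001, 0.002, 0, 0.01, 0.0012, -0.0001, 0.001, 0.001, 0.002, 0, 0.01, 0.0012, 0, 0.001, 0.001, 0.002, 0])

```text
clock: 11.73
position: [0.5476, -0.0257, 0.0739]
ee_rot: [0.003, 0.71, 0.704, 0.0]
contact_force: [-3.0, -3.0, 10.5]
width: 0.0142
```

```bash
python3 - <<'E'
from h import *
st()
E
```

```text
t11.73 p [ 0.5476 -0.0257  0.0739] F [-2.97 -2.95 10.53] M [-0.36  0.51 -0.06] w 0.0142 tooly [ 1.    -0.009  0.004] toolz [ 0.004 -0.004 -1.   ] q [-0.17  0.37  1.8  -0.    0.97 -0.16]
```

Call:
apply_moves(moves=[0.01, 0.0013, -0.0001, 0.001, 0.001, 0.001, 0, 0.01, 0.0013, -0.0001, 0.001, 0.001, 0.001, 0, 0.01, 0.0013, -0.0001, 0.001, 0, 0.001, 0, 0.01, 0.0013, -0.0001, 0.001, 0, 0.001, 0, 0.01, 0.0013, -0.0001, 0.001, 0, 0.001, 0, 0.01, 0.0013, -0.0001, 0.001, 0, 0.001, 0, 0.01, 0.0012, -0.0001, 0.001, 0, 0.001, 0, 0.01, 0.0012, 0, 0.001, 0, 0.001, 0])

```text
clock: 12.4
position: [0.5476, -0.0218, 0.0739]
ee_rot: [0.006, 0.71, 0.704, 0.0]
contact_force: [-1.9, -1.9, 10.4]
width: 0.0142
```

```bash
python3 - <<'E'
from h import *
st()
E
```

```text
t12.40 p [ 0.5476 -0.0218  0.0739] F [-1.9  -1.95 10.37] M [-0.24  0.67 -0.11] w 0.0142 tooly [ 1.    -0.008  0.009] toolz [ 0.009 -0.008 -1.   ] q [-0.16  0.37  1.8  -0.01  0.97 -0.15]
```

Call:
apply_moves(moves=[0.01, 0.0013, -0.0001, 0.001, 0.001, 0.002, 0, 0.01, 0.0013, -0.0001, 0.001, 0.001, 0.002, 0, 0.01, 0.0013, -0.0001, 0.001, 0.001, 0.002, 0, 0.01, 0.0013, -0.0001, 0.001, 0.001, 0.002, 0, 0.01, 0.0013, -0.0001, 0.001, 0, 0.002, 0, 0.01, 0.0013, -0.0001, 0.001, 0, 0.001, 0, 0.01, 0.0013, -0.0001, 0.001, 0, 0.001, 0, 0.01, 0.0013, 0, 0.001, 0, 0.001, 0])

```text
clock: 13.07
position: [0.5477, -0.0176, 0.0739]
ee_rot: [0.006, 0.71, 0.705, 0.002]
contact_force: [-2.4, -2.7, 11.2]
width: 0.0143
```

```bash
python3 - <<'E'
from h import *
st()
E
```

```text
t13.07 p [ 0.5477 -0.0176  0.0739] F [-2.43 -2.7  11.15] M [-0.28  0.71 -0.08] w 0.0143 tooly [ 1.    -0.007  0.011] toolz [ 0.011 -0.006 -1.   ] q [-0.16  0.37  1.8  -0.01  0.96 -0.15]
```

Call:
apply_moves(moves=[0.01, 0.0013, -0.0001, 0.001, 0.002, 0.002, 0, 0.01, 0.0013, -0.0001, 0.001, 0.002, 0.002, 0, 0.01, 0.0013, -0.0001, 0.001, 0.002, 0.002, 0, 0.01, 0.0013, -0.0001, 0.001, 0.001, 0.002, 0, 0.01, 0.0013, -0.0001, 0.001, 0.001, 0.002, 0, 0.01, 0.0013, -0.0001, 0.001, 0.001, 0.001, 0, 0.01, 0.0013, -0.0001, 0.001, 0.001, 0.001, 0, 0.01, 0.0013, 0, 0.001, 0, 0.001, 0])

```text
clock: 13.73
position: [0.5477, -0.0132, 0.0739]
ee_rot: [0.004, 0.709, 0.705, 0.001]
contact_force: [-2.4, -2.5, 9.6]
width: 0.0139
```

```bash
python3 - <<'E'
from h import *
st()
E
```

```text
t13.73 p [ 0.5477 -0.0132  0.0739] F [-2.43 -2.52  9.62] M [-0.22  0.61 -0.14] w 0.0139 tooly [ 1.    -0.006  0.007] toolz [ 0.007 -0.004 -1.   ] q [-0.15  0.37  1.8  -0.    0.97 -0.14]
```

Call:
apply_moves(moves=[0.01, 0.0013, -0.0001, 0.001, 0.001, 0.002, -0.001, 0.01, 0.0013, -0.0001, 0.001, 0.001, 0.002, 0, 0.01, 0.0013, -0.0001, 0.001, 0.001, 0.002, 0, 0.01, 0.0013, -0.0001, 0.001, 0.001, 0.001, 0, 0.01, 0.0013, -0.0001, 0.001, 0.001, 0.001, 0, 0.01, 0.0013, -0.0001, 0.001, 0.001, 0.001, 0, 0.01, 0.0013, -0.0001, 0.001, 0.001, 0.001, 0, 0.01, 0.0013, 0, 0.001, 0, 0.001, 0])

```text
clock: 14.4
position: [0.5477, -0.0089, 0.0739]
ee_rot: [0.004, 0.709, 0.705, 0.001]
contact_force: [-2.1, -1.7, 9.5]
width: 0.0146
```

```bash
python3 - <<'E'
from h import *
st()
E
```

```text
t14.40 p [ 0.5477 -0.0089  0.0739] F [-2.06 -1.67  9.49] M [-0.31  0.64 -0.13] w 0.0146 tooly [ 1.    -0.005  0.007] toolz [ 0.007 -0.004 -1.   ] q [-0.14  0.37  1.8  -0.    0.97 -0.13]
```

Call:
apply_moves(moves=[0.01, 0.0013, -0.0001, 0.001, 0.001, 0.002, -0.001, 0.01, 0.0013, -0.0001, 0.001, 0.001, 0.002, 0, 0.01, 0.0013, -0.0001, 0.001, 0.001, 0.002, 0, 0.01, 0.0013, -0.0001, 0.001, 0.001, 0.001, 0, 0.01, 0.0013, -0.0001, 0.001, 0.001, 0.001, 0, 0.01, 0.0013, -0.0001, 0.001, 0.001, 0.001, 0, 0.01, 0.0013, -0.0001, 0.001, 0.001, 0.001, 0, 0.01, 0.0013, 0, 0.001, 0, 0.001, 0])

```text
clock: 15.07
position: [0.5478, -0.0044, 0.0739]
ee_rot: [0.004, 0.709, 0.706, 0.001]
contact_force: [-2.2, -2.4, 9.6]
width: 0.0143
```

```bash
python3 - <<'E'
from h import *
st()
E
```

```text
t15.07 p [ 0.5478 -0.0044  0.0739] F [-2.15 -2.43  9.64] M [-0.31  0.64 -0.17] w 0.0143 tooly [ 1.    -0.004  0.006] toolz [ 0.006 -0.004 -1.   ] q [-0.13  0.37  1.8  -0.    0.97 -0.13]
```

Call:
apply_moves(moves=[0.01, 0.0013, -0.0001, 0.001, 0.001, 0.002, -0.001, 0.01, 0.0013, -0.0001, 0.001, 0.001, 0.002, 0, 0.01, 0.0013, -0.0001, 0.001, 0.001, 0.002, 0, 0.01, 0.0013, -0.0001, 0.001, 0.001, 0.001, 0, 0.01, 0.0013, -0.0001, 0.001, 0.001, 0.001, 0, 0.01, 0.0013, -0.0001, 0.001, 0.001, 0.001, 0, 0.01, 0.0013, -0.0001, 0.001, 0.001, 0.001, 0, 0.01, 0.0013, 0, 0.001, 0, 0.001, 0])

```text
clock: 15.73
position: [0.5478, 0.0002, 0.0739]
ee_rot: [0.003, 0.708, 0.706, 0.001]
contact_force: [-3.9, -1.5, 9.8]
width: 0.0148
```

```bash
python3 - <<'E'
from h import *
st()
E
```

```text
t15.73 p [5.478e-01 2.000e-04 7.390e-02] F [-3.86 -1.45  9.81] M [-0.31  0.62 -0.1 ] w 0.0148 tooly [ 1.    -0.003  0.006] toolz [ 0.006 -0.004 -1.   ] q [-0.12  0.37  1.8  -0.    0.97 -0.12]
```

```bash
python3 - <<'E'
from h import *
d=snap('wrist','w6.png'); st()
im=cv2.imread('pics/w6.png')[0:280,220:440]; cv2.imwrite('pics/w6c.png',cv2.resize(im,None,fx=2.1,fy=2.1,interpolation=cv2.INTER_CUBIC))
E
```

```text
t15.78 p [5.478e-01 3.000e-04 7.390e-02] F [-1.59 -1.69 10.44] M [-0.24  0.58 -0.14] w 0.0141 tooly [ 1.    -0.003  0.006] toolz [ 0.006 -0.004 -1.   ] q [-0.12  0.37  1.8  -0.    0.97 -0.12]
```

View pics/w6c.png

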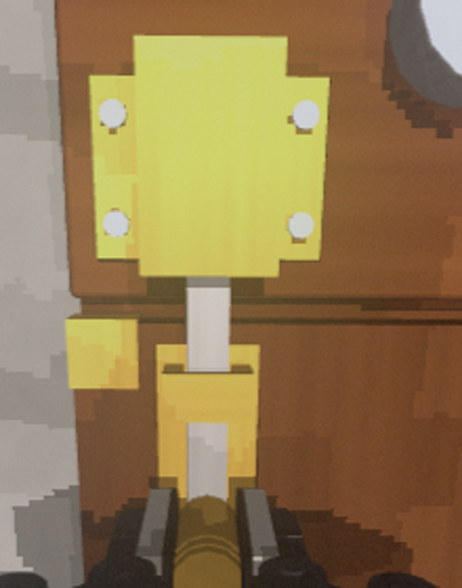

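The bolt is inside the keeper, entering at crop row 280. The knob sits exactly where it did relative to the fingers in the last picture, so the grip hasn't slipped. I'll continue gently.

Call:
apply_moves(moves=[0.01, 0.0013, -0.0001, 0.001, 0.001, 0.002, -0.001, 0.01, 0.0013, -0.0001, 0.001, 0.001, 0.002, 0, 0.01, 0.0013, -0.0001, 0.001, 0.001, 0.002, 0, 0.01, 0.0013, -0.0001, 0.001, 0.001, 0.001, 0, 0.01, 0.0013, -0.0001, 0.001, 0.001, 0.001, 0, 0.01, 0.0013, -0.0001, 0.001, 0.001, 0.001, 0, 0.01, 0.0013, -0.0001, 0.001, 0.001, 0.001, 0, 0.01, 0.0013, 0, 0.001, 0, 0.001, 0])

```text
clock: 16.45
position: [0.5479, 0.0048, 0.0739]
ee_rot: [0.003, 0.708, 0.706, 0.001]
contact_force: [-3.3, -1.1, 10.3]
width: 0.0141
```

```bash
python3 - <<'E'
from h import *
st()
E
```

```text
t16.45 p [0.5479 0.0048 0.0739] F [-3.29 -1.06 10.34] M [-0.28  0.64 -0.13] w 0.0141 tooly [ 1.    -0.003  0.006] toolz [ 0.006 -0.003 -1.   ] q [-0.12  0.37  1.8  -0.    0.97 -0.11]
```

Call:
apply_moves(moves=[0.01, 0.0012, -0.0001, 0.001, 0.001, 0.002, -0.001, 0.01, 0.0012, -0.0001, 0.001, 0.001, 0.002, 0, 0.01, 0.0012, -0.0001, 0.001, 0.001, 0.002, 0, 0.01, 0.0012, -0.0001, 0.001, 0.001, 0.001, 0, 0.01, 0.0012, -0.0001, 0.001, 0.001, 0.001, 0, 0.01, 0.0012, -0.0001, 0.001, 0.001, 0.001, 0, 0.01, 0.0012, -0.0001, 0.001, 0.001, 0.001, 0, 0.01, 0.0012, 0, 0.001, 0, 0.001, 0])

```text
clock: 17.12
position: [0.5479, 0.0048, 0.0739]
ee_rot: [0.005, 0.707, 0.707, -0.002]
contact_force: [-2.0, -3.9, 9.9]
width: 0.0141
```

```bash
python3 - <<'E'
from h import *
st()
E
```

```text
t17.12 p [0.5479 0.0048 0.0739] F [-1.97 -3.95  9.92] M [-0.43  0.62 -0.18] w 0.0141 tooly [ 1.    -0.001  0.005] toolz [ 0.005 -0.009 -1.   ] q [-0.11  0.37  1.8  -0.01  0.97 -0.11]
```

Call:
apply_moves(moves=[0.01, 0.0014, -0.0001, 0.001, 0.001, 0.002, 0, 0.01, 0.0014, -0.0001, 0.001, 0.001, 0.002, 0, 0.01, 0.0015, -0.0001, 0.001, 0.001, 0.002, 0, 0.01, 0.0015, -0.0001, 0.001, 0.001, 0.002, 0, 0.01, 0.0016, -0.0001, 0.001, 0.001, 0.002, 0, 0.01, 0.0016, 0, 0.001, 0, 0.002, 0, 0.01, 0.0016, 0, 0.001, 0, 0.002, 0, 0.01, 0.0016, 0, 0.001, 0, 0.002, 0])

```text
clock: 17.78
position: [0.5479, 0.0048, 0.0739]
ee_rot: [0.007, 0.707, 0.707, -0.003]
contact_force: [-2.7, -3.5, 10.2]
width: 0.0144
```

```bash
python3 - <<'E'
from h import *
st()
d=snap('wrist','w7.png'); st()
im=cv2.imread('pics/w7.png')[0:280,220:440]; cv2.imwrite('pics/w7c.png',cv2.resize(im,None,fx=2.1,fy=2.1,interpolation=cv2.INTER_CUBIC))
E
```

```text
t17.78 p [0.5479 0.0048 0.0739] F [-2.72 -3.46 10.17] M [-0.62  0.65 -0.16] w 0.0144 tooly [1.    0.001 0.005] toolz [ 0.006 -0.015 -1.   ] q [-0.11  0.37  1.8  -0.02  0.97 -0.1 ]
t17.83 p [0.5479 0.0048 0.0739] F [-3.01 -6.2  10.04] M [-0.65  0.68 -0.18] w 0.0144 tooly [1.    0.001 0.006] toolz [ 0.006 -0.015 -1.   ] q [-0.11  0.37  1.8  -0.02  0.97 -0.1 ]
```

View pics/w7c.png

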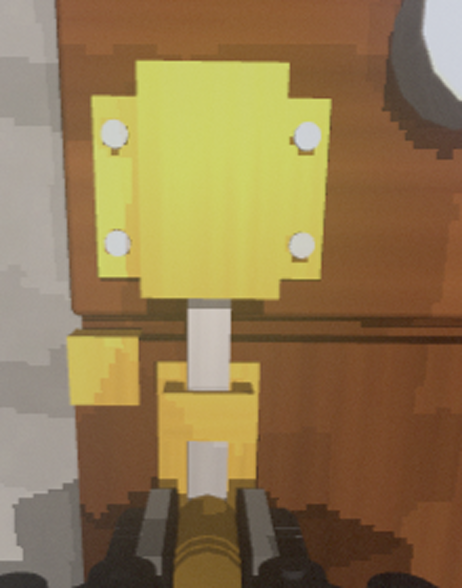

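It is stalled at y = 0.0048 against a hard stop with a harder push. The fingers have a visible 12 mm gap to the front bracket (crop rows 442–497), so the stop is the set screw. Next I relax the push, let the lid up gently against the keeper, open and lift.

Call:
apply_moves(moves=[0.01, 0.0006, 0, 0.001, 0, 0, 0, 0.01, 0.0002, 0, 0.0008, 0, 0, 0, 0.01, 0, 0, 0.0005, 0, 0, 0, 0.01, 0, 0, 0.0002, 0, 0, 0, 0.01, 0, 0, 0, 0, 0, 0, 0.01, 0, 0, 0, 0, 0, 0, 0.01, 0, 0, 0, 0, 0, 0, 0.01, 0, 0, 0, 0, 0, 0])

```text
clock: 18.5
position: [0.5479, 0.0048, 0.0742]
ee_rot: [0.008, 0.708, 0.706, -0.002]
contact_force: [-0.9, -0.6, 5.1]
width: 0.0146
```

```bash
python3 - <<'E'
from h import *
st()
E
```

```text
t18.50 p [0.5479 0.0048 0.0742] F [-0.85 -0.57  5.12] M [ 0.12  0.34 -0.11] w 0.0146 tooly [ 1.    -0.003  0.009] toolz [ 0.009 -0.014 -1.   ] q [-0.11  0.37  1.8  -0.02  0.97 -0.1 ]
```

Fy has relaxed to about 0 and the bolt hasn't moved. Opening now.

Call:
apply_moves(moves=[0.018, 0, 0, 0, 0, 0, 0, 0.022, 0, 0, 0, 0, 0, 0, 0.026, 0, 0, 0, 0, 0, 0, 0.032, 0, 0, 0, 0, 0, 0, 0.04, 0, 0, 0, 0, 0, 0, 0.045, 0, 0, 0, 0, 0, 0, 0.045, 0, 0, 0, 0, 0, 0, 0.045, 0, 0, 0, 0, 0, 0])

```text
clock: 19.17
position: [0.547, 0.0049, 0.0715]
ee_rot: [0.007, 0.708, 0.706, -0.003]
contact_force: [-0.9, 0.3, -0.9]
width: 0.0451
```

```bash
python3 - <<'E'
from h import *
st(); snap('wrist','w8.png')
im=cv2.imread('pics/w8.png')[0:280,220:440]; cv2.imwrite('pics/w8c.png',cv2.resize(im,None,fx=2.1,fy=2.1,interpolation=cv2.INTER_CUBIC))
E
```

```text
t19.17 p [0.547  0.0049 0.0715] F [-0.91  0.31 -0.9 ] M [-0.03 -0.    0.  ] w 0.0451 tooly [ 1.    -0.002  0.006] toolz [ 0.006 -0.015 -1.   ] q [-0.11  0.37  1.8  -0.02  0.96 -0.1 ]
```

View pics/w8c.png

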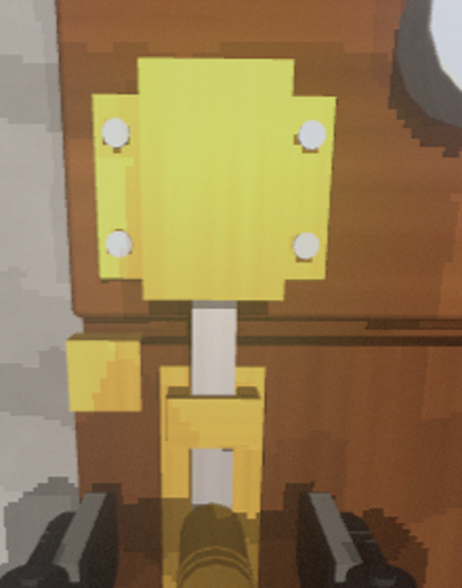

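The fingers are clear on both sides. The knob-to-bracket gap is 55 px, the same as before release. Lifting away.

Call:
apply_moves(moves=[0.045, 0, 0, -0.004, 0, 0, 0, 0.045, 0, 0, -0.008, 0, 0, 0, 0.045, 0, 0, -0.012, 0, 0, 0, 0.045, 0, 0, -0.015, 0, 0, 0, 0.045, 0, 0, -0.02, 0, 0, 0, 0.045, -0.005, 0, -0.02, 0, 0, 0, 0.045, -0.005, 0, -0.01, 0, 0, 0, 0.045, 0, 0, -0.003, 0, 0, 0])

```text
clock: 19.88
position: [0.5457, -0.0037, 0.1705]
ee_rot: [0.007, 0.707, 0.707, -0.004]
contact_force: [0.7, -0.0, 0.0]
width: 0.0449
```

Call:
apply_moves(moves=[0.045, -0.015, 0, 0, 0, 0, 0, 0.045, -0.02, 0, 0, 0, 0, 0, 0.045, -0.02, 0, 0, 0, 0, 0, 0.045, -0.02, 0, 0, 0, 0, 0, 0.045, -0.01, 0, 0, 0, 0, 0, 0.045, -0.003, 0, 0, 0, 0, 0, 0.045, 0, 0, 0, 0, 0, 0, 0.045, 0, 0, 0, 0, 0, 0])

```text
clock: 20.55
position: [0.5462, -0.0921, 0.1754]
ee_rot: [0.008, 0.707, 0.707, -0.001]
contact_force: [0.1, 0.3, 0.6]
width: 0.0448
```

```bash
python3 - <<'E'
from h import *
st(); d=snap('wrist','w9.png'); t=snap('top','top9.png'); snap('scene','scene9.png')
im=cv2.imread('pics/top9.png')[150:270,220:450]; cv2.imwrite('pics/top9c.png',cv2.resize(im,None,fx=3.4,fy=3.4,interpolation=cv2.INTER_CUBIC))
E
```

```text
t20.55 p [ 0.5462 -0.0921  0.1754] F [0.07 0.33 0.64] M [ 0.02 -0.08 -0.03] w 0.0448 tooly [ 1.   -0.    0.01] toolz [ 0.01  -0.012 -1.   ] q [-0.29  0.28  1.65 -0.01  1.2  -0.28]
```

View pics/w9.png

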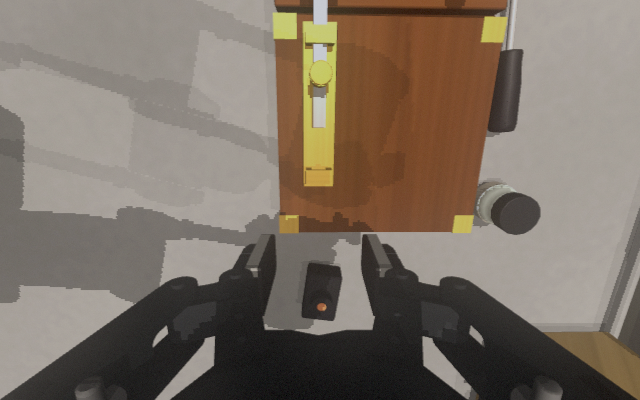

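View pics/top9c.png

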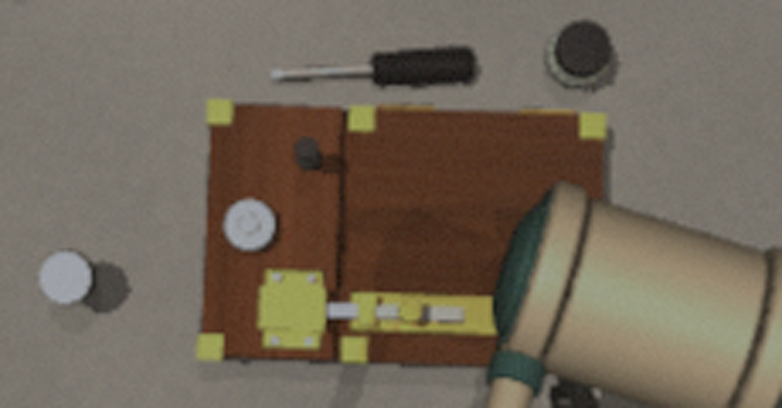

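```bash
python3 - <<'E'
from h import *
d=dict(np.load('pics/w9.png.npz')); P=cloud(d)
Q=P[55:92,303:340].reshape(-1,3); m=Q[:,2]>.096; T=Q[m]; print('knob top',m.sum(),T.mean(0).round(4),((T.min(0)+T.max(0))/2).round(4))
f=lambda u0,u1,v0,v1:np.nanmedian(P[v0:v1,u0:u1].reshape(-1,3),0).round(4)
print('lid front',f(280,296,80,190),'lid back',f(460,480,80,190),'deck',f(340,480,0,6))
a=dict(np.load('pics/top1.png.npz'))['image'].astype(int); b=dict(np.load('pics/top9.png.npz'))['image'].astype(int)
D=cv2.blur(np.abs(a-b).sum(2).astype(np.float32),(3,3))
for n,(u0,u1,v0,v1) in dict(eyep=(228,252,220,246),cw=(284,304,206,226),tube=(302,318,186,202),jar=(378,404,150,178),screw=(298,362,160,178),heater=(418,450,230,256)).items():
    print(n,'max img diff',D[v0:v1,u0:u1].max().round(0),'mean',D[v0:v1,u0:u1].mean().round(1))
E
```

```text
knob top 510 [0.5484 0.0035 0.1027] [0.5483 0.0037 0.1007]
lid front [ 0.5209 -0.0406  0.0636] lid back [ 0.678  -0.0417  0.0612] deck [0.6173 0.0581 0.0608]
eyep max img diff 9.0 mean 5.5
cw max img diff 13.0 mean 6.3
tube max img diff 13.0 mean 7.6
jar max img diff 15.0 mean 6.2
screw max img diff 21.0 mean 6.6
heater max img diff 351.0 mean 184.2
```

```bash
python3 - <<'E'
from h import *
d=dict(np.load('pics/w9.png.npz')); P=cloud(d); w=dict(np.load('pics/w3.png.npz')); W=cloud(w)
for n,C in (('w3',W),('w9',P)):
    m=(C[...,2]>.036)&(C[...,2]<.05)&(abs(C[...,0]-.55)<.05)&(abs(C[...,1]+.225)<.05); print(n,m.sum(),C[m].mean(0).round(4))
print(workorder.sign_off())
E
```

```text
w3 416 [ 0.5508 -0.2263  0.0423]
w9 396 [ 0.5507 -0.2264  0.0422]
the job is handed in; nothing more can be done
None
```

The lid is closed and the bolt is home in the keeper, resting against the set screw. The arm is clear, and I handed the job in at about 21 s of the 51 s allowed.

**Lid:** I pushed it down by its free edge onto the buffers with 6 N. Then I gripped the knob and pressed with about 10 N until the lid's top stood within 0.3 mm of the deck.

**Bolt:** I slid it about 43.5 mm against 2–3 N of friction. It stopped dead with the tip about 33 mm past the keeper's mouth. It did not move under a slightly firmer push, with readings up to about 6 N. I eased off the push, then opened the fingers and lifted away.

**Last checks:**
- **Bolt position:** the gap between knob and bracket looks the same just before and just after letting go.
- **Lid height:** the buffers now hold the lid about 2.5 mm up at the front, with the bolt against the roof of the keeper's socket. That is a little more than the 1.7 mm clearance would suggest.
- **Small disagreement:** the camera puts the knob 0.3–0.5 mm short of what the arm's position implies. That is within camera error, and I did not touch it again to confirm.
- **Other objects:** the eyepiece, counterweight, stylus tube, jar and screwdriver look unchanged in the top view. The arm hid the heater housing there, but two wrist views taken with the lid already down, one before the bolt was moved and one at the end, agree to 0.1 mm.

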